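# Fit the desk lamp's flange onto its foot

### The arm

A 7-joint arm with a two-finger parallel gripper is mounted at the origin on the work surface. World frame = base frame: x ahead of the robot, y to its left, z up, the work surface at z = 0. Lengths are in m, angles in rad, forces in N, time in s.
With the tool pointing down it reaches from about 0.35 to 0.9 m from the base axis. Payload 8.1 kg.
Tool frame: the origin (TCP) lies at the very end of the fingers, on their centre line; the grasp point (between the pads) lies 19 mm behind it; z points along the fingers, y is the line along which they close (so a half turn about z gives the same grasp; the last joint's range is limited). The gripper opens to 85 mm and grips with 20 to 120 N. Pads are 22 mm wide; open, the fingers measure 114 mm over their backs; the gripper's body (76 mm by 85 mm) begins 54 mm behind the grasp point. The pads swing forward as they close: fully open they stand 13 mm farther back than shut.
Start: joints at [1.161, 0.434, 0.025, 1.573, -0.012, 1.134, -0.075], TCP at [0.189, -0.596, 0.199] pointing down, gripper open.
Joint ranges: [-2.62, 2.62], [-0.44, 2.09], [-1.27, 1.32], [0.08, 2.57], [-1.32, 4.46], [0.12, 2], [-2.74, 2.74]. Speed limits (rad/s): [2.22, 2.22, 3.01, 3.01, 3.14, 3.14, 3.14].

### API

Orientations are given as a unit quaternion [w, x, y, z].
In Python, from rig import robot gives the robot as it stands.
- The arm moves only by the tool jog_arm, never from a script. Its argument "rows" is one flat list of numbers, 7 for each row, row after row: the opening, from 0 (shut) to 1 (fully open), then the shift along the tool's x, y, z in cm, then the turn, a rotation vector about the tool's x, y, z in degrees. A call has 1 to 20 rows; each row is the pose to reach, as a shift and turn from the pose commanded when the call began, along the tool's axes at that moment; what a row does not reach only later rows make up. A row lasts 1/12 s, in which the tool goes at most 41.7 mm and 7.16 degrees, less where a joint would pass 70% of its speed; a pose out of reach is approached as far as the arm can. A call with a gripper value outside its range is refused whole. The fingers move at their own pace and stop on an object; the grip force is fixed at half the most. Time passes only in rows, so rows that repeat a pose let the fingers close. It gives the time, the measured TCP pose, the force, the opening and the grip force at its end, in the units of the state.
- robot.state(): the state, without advancing time (a new reading comes with each control period).
- robot.camera(name): name is "side" or "top" or "wrist"; returns a dict with "color" (384x512x3 uint8, red, green, blue), "depth" (384x512 float32, m along the optical axis (not along the pixel's ray), 0 where there is no reading), "fov_y" (degrees; the focal length in pixels is half the picture's height over the tangent of half this angle, whatever the lens; pixels are square), "cx", "cy" (the principal point, pixels), "extrinsics" (4x4, takes a point from world to camera coordinates). Camera axes: x right, y up, looking along -z (the intrinsics and any distortion apply to the point x, -y, -z); pixel columns grow to the right and rows downward; lengths in m; the calibration is good to about 2 mm. A picture is of the moment at which its call begins.
- robot.hand_in(): hands the job in; it is judged then, once.
The state is a dict: "clock": time; "joint_positions": joint angles; "qd": joint speeds; "joint_torque": joint torques, N m; "tool_pos": TCP position; "orientation": TCP orientation; "ft_force": force on the tool from outside, world axes, zero at the start; "wrist_torque": the same for the moment, N m; "gripper_width": finger opening in m; "grasp_force": force on a finger pad.
Only numpy, scipy, OpenCV 4.12 (cv2) and the standard library are available. Lean on these libraries where they do the work, as an engineer would, in place of code of your own. Each camera call takes 0.05 s, during which the arm holds its last target. There are 200 camera calls.

### The job

Put the desk lamp's three-holed flange onto the dark foot plate: pick it up by its square socket, turn it so that all three holes line up with the foot plate's three studs, and lower it over them, without dropping it, until it lies flush on the plate; then let go. Leave the four-holed flange where it is.

Things in the scene. Friction and masses are not known exactly. Their poses are not given: they have to be found in the camera images.
- flange3_socket (a point): Lamp flange to fit, loose, flat: aluminium disc 150 mm across, 8 thick; in its middle an upright square socket 36 x 36 mm, top 78 mm above the underside, faces along its own x, y. THREE through-holes of 28 mm, centres 48 mm from the middle, one towards its own +x, others 120 degrees apart. 0.3-0.55 kg. This point: on the axis, in the socket, 50 mm above the underside; z up.
- foot_seat (a point): Lamp foot: dark steel plate fixed to the counter, 170 mm across, 10 thick; three 10 mm studs with tapered tips stand 22 mm above its top, 48 mm from the middle, the first towards its own +x, others 120 degrees apart. This point: middle of the top face, z up. The fitted flange's underside lies on this face; any hole may take any stud.
- flange4_socket (a point): Another loose flange, same disc and square socket sizes, but with FOUR 28 mm holes, 90 degrees apart: it does not fit the foot, leave it alone. This point: on its axis, in the socket, 50 mm above the underside; z up.

How it is judged:
At the end, for the whole second after the job is handed in: The three-holed flange lies flush on the foot plate with all three studs through its holes (its underside within 3.5 mm of the plate's top face, its middle within 15 mm of the plate's middle, tilted less than 0.05 rad), at rest and released; the four-holed flange is within 30 mm of where it began (z of flange3_socket in the frame of foot_seat between 0.046 and 0.0535 m and horizontal distance between flange3_socket and foot_seat below 0.015 m and angle between flange3_socket's own z axis and vertical below 0.05 rad and linear speed of flange3 below 0.02 m/s and distance of flange4_socket from where it was at the start of the episode below 0.03 m); the robot touches nothing.
It fails at once if the three-holed flange is dropped onto the foot (it falls on it faster than 0.7 m/s) (linear speed of flange3 above 0.7 m/s and horizontal distance between flange3_socket and foot_seat below 0.04 m and z of flange3_socket in the frame of foot_seat below 0.085 m).
It fails at once if the four-holed flange is moved by more than 30 mm (distance of flange4_socket from where it was at the start of the episode above 0.03 m).
It also fails if it takes over 35 s, if anything falls off the work surface, if the arm or the gripper's body presses on something with over 40 N, if the wrist force passes 120 N, or if a joint passes its speed limit or range.

## Working session

There is one attempt and no reset: what is moved stays moved. The work goes in short steps, Python scripts to look and compute and a tool call to move; the robot and the scene stay as the last step left them, time stands still between calls to the robot, and variables do not carry over. Pictures are saved under pics/ and viewed, at most 10 in all, crops included, and the job is handed in when it is done.

Besides the shell and the picture viewer there is one more tool, called after "Request:" as name(argument=value, ...) on one line, values as JSON. jog_arm: Moves the arm, as the interface text tells. Its arguments: {"type":"object","properties":{"rows":{"type":"array","items":{"type":"number"}}},"required":["rows"]}

```bash
mkdir -p pics; ls; python3 - <<'E'
from rig import robot
import cv2,numpy as np,pickle
d={}
for n in("top","side"):
    c=robot.camera(n);d[n]=c
    print(n,c["fov_y"],c["cx"],c["cy"],{k:v for k,v in c.items() if k not in("color","depth","extrinsics")}.keys(),np.round(c["extrinsics"],3).tolist())
pickle.dump(d,open("d0.pkl","wb"))
cv2.imwrite("pics/a.png",d["top"]["color"][:,:,::-1]);cv2.imwrite("pics/b.png",d["side"]["color"][:,:,::-1])
s=robot.state();print(s)
E
```

```text
pics
top 43.378395033060904 257.2450202707507 192.217983567098 dict_keys(['fov_y', 'cx', 'cy']) [[0.018, -1.0, -0.006, -0.007], [0.986, 0.017, 0.163, -0.548], [-0.163, -0.009, 0.987, -1.059], [0.0, 0.0, 0.0, 1.0]]
side 52.77719958287728 246.3265317213291 189.37872578582082 dict_keys(['fov_y', 'cx', 'cy']) [[0.966, -0.258, -0.014, -0.518], [0.15, 0.515, 0.844, -0.132], [-0.211, -0.818, 0.536, -0.854], [0.0, 0.0, 0.0, 1.0]]
{'clock': 0.1, 'joint_positions': array([ 1.16139487,  0.43512494,  0.02496127,  1.57400768, -0.01159269,
        1.13399736, -0.07508463]), 'qd': array([ 4.79801710e-04, -1.10940885e-03, -5.66941982e-04, -6.60147898e-04,
       -2.62636368e-04, -7.12701856e-04, -4.93585017e-05]), 'joint_torque': array([ 2.03170282e-03, -6.71752739e+01,  1.02767821e+00, -3.16906178e+01,
        1.57803926e-02,  7.17422066e-03, -7.56492170e-06]), 'tool_pos': array([ 0.188557  , -0.59535632,  0.19812135]), 'orientation': array([-6.75404337e-04,  9.88259962e-01,  1.52780111e-01, -1.69109024e-04]), 'ft_force': array([-1.02022255, -0.66572889, -0.04642777]), 'wrist_torque': array([-0.0164757 ,  0.00944713,  0.02931578]), 'grasp_force': 0.0, 'gripper_width': 0.08566510937595609}
```

View pics/a.png

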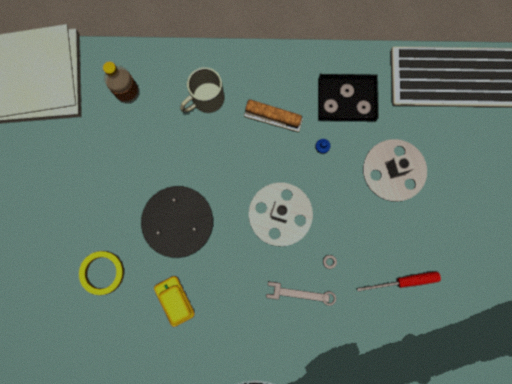

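View pics/b.png

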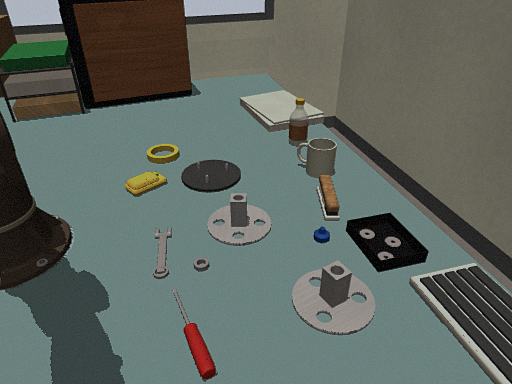

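The top view shows the three-holed flange at about (395,170), with holes at (400,151), (376,175) and (410,184). The four-holed one is at (281,214) and the foot plate at (177,221), with studs near (173,200), (195,228) and (158,233). The side view agrees.

```bash
cat > h.py <<'E'
import numpy as np,cv2
def ray(c,px,z):
    px=np.atleast_2d(px).astype(float);E=np.array(c["extrinsics"]);R,t=E[:3,:3],E[:3,3]
    f=192/np.tan(np.radians(c["fov_y"]/2))
    d=np.c_[(px[:,0]-c["cx"])/f,-(px[:,1]-c["cy"])/f,-np.ones(len(px))]@R
    o=-R.T@t
    return o+d*((z-o[2])/d[:,2])[:,None]
def blobs(m,lo,hi):
    n,l,s,ce=cv2.connectedComponentsWithStats(m.astype(np.uint8))
    return [(s[i,4],ce[i]) for i in range(1,n) if lo<s[i,4]<hi]
def th(p,c,n): # n-fold angle deg
    a=np.arctan2(*(p-c)[:,:2].T[::-1]);return np.degrees(np.angle(np.exp(1j*n*a).sum())/n)
E
python3 - <<'E'
import pickle;from h import *
c=pickle.load(open("d0.pkl","rb"))["top"];im=c["color"]
hsv=cv2.cvtColor(im,cv2.COLOR_RGB2HSV).astype(int);S,V=hsv[...,1],hsv[...,2]
Y,X=np.mgrid[:384,:512]
for name,(u,v),r,z in(("f3",(395,170),37,.008),("f4",(281,214),37,.008),("foot",(177,221),42,.010)):
    near=np.hypot(X-u,Y-v)<r
    teal=(S>75)&(V>60)
    m=(near&~teal).astype(np.uint8)
    cn=max(cv2.findContours(m,0,1)[0],key=cv2.contourArea);hull=cv2.convexHull(cn)
    P=ray(c,hull[:,0],z)
    (e,ax,_)=cv2.fitEllipse(hull);C=ray(c,e,z)[0]
    ins=np.zeros(m.shape,np.uint8);cv2.fillPoly(ins,[hull],1)
    ins=cv2.erode(ins,np.ones((3,3)))
    print(name,e,ax,C,"R",np.hypot(*(P-C)[:,:2].T).round(4).mean())
    if name=="foot":
        b=blobs((V>V[m>0].mean()+25)&(ins>0)&(np.hypot(X-u,Y-v)<30),0,40);zz=.030
    else: b=blobs(teal&(ins>0),30,200);zz=.008
    H=ray(c,[x[1] for x in b],zz)
    for x,h in zip(b,H):print(x[0],x[1].round(1),(h-C)[:2].round(4),np.hypot(*(h-C)[:2]).round(4),np.degrees(np.arctan2(*(h-C)[1::-1])).round(1))
    if len(b)>2:
        print("mean holes",H.mean(0).round(4),th(H,H.mean(0),4 if name=="f4" else 3))
u=cv2.resize(np.hstack([im[125:215,350:440],im[175:265,132:222]]),None,fx=4,fy=4,interpolation=2)
cv2.imwrite("pics/c.png",u[:,:,::-1])
E
```

```text
f3 (395.0, 170.0) (73.70915222167969, 73.70915222167969) [ 0.61347225 -0.32308664  0.008     ] R 0.08854375Traceback (most recent call last):
  File "<stdin>", line 18, in <module>
  File "h.py", line 5, in ray
    d=np.c_[(px[:,0]-c["cx"])/f,-(px[:,1]-c["cy"])/f,-np.ones(len(px))]@R
             ~~^^^^^
IndexError: index 0 is out of bounds for axis 1 with size 0
```

```bash
cat > m.py <<'E'
import pickle;from h import *
c=pickle.load(open("d0.pkl","rb"))["top"];im=c["color"]
I=im.astype(int);D=I[...,1]-I[...,0];V=I.max(2)
print("teal",I[110,200],I[260,400],I[151,400],"disc",I[170,375],I[240,281],"foot",I[221,177],I[250,177])
Y,X=np.mgrid[:384,:512]
for name,(u,v),r,z in(("f3",(395,170),37,.008),("f4",(281,214),37,.008),("foot",(177,221),42,.010)):
    near=np.hypot(X-u,Y-v)<r
    teal=D>14
    m=(near&~teal).astype(np.uint8)
    cn=max(cv2.findContours(m,0,1)[0],key=cv2.contourArea);hull=cv2.convexHull(cn)
    P=ray(c,hull[:,0],z)
    (e,ax,_)=cv2.fitEllipse(hull);C=ray(c,e,z)[0]
    ins=np.zeros(m.shape,np.uint8);cv2.fillPoly(ins,[hull],1)
    ins=cv2.erode(ins,np.ones((5,5)))
    print(name,e,ax,C,"R",np.hypot(*(P-C)[:,:2].T).round(4).mean())
    if name=="foot":
        b=blobs((V>V[m>0].mean()+18)&(ins>0)&(np.hypot(X-u,Y-v)<30),0,40);zz=.030
    else: b=blobs(teal&(ins>0),30,200);zz=.008
    if not b: continue
    H=ray(c,[x[1] for x in b],zz)
    for x,h in zip(b,H):print(x[0],x[1].round(1),(h-C)[:2].round(4),np.hypot(*(h-C)[:2]).round(4),np.degrees(np.arctan2(*(h-C)[1::-1])).round(1))
    print("mean holes",H.mean(0).round(4),th(H,H.mean(0),4 if name=="f4" else 3))
u=cv2.resize(np.hstack([im[125:215,350:440],im[175:265,132:222]]),None,fx=4,fy=4,interpolation=2)
cv2.imwrite("pics/c.png",u[:,:,::-1])
E
python3 m.py
```

```text
teal [63 71 64] [103 130 124] [ 96 125 117] disc [102 120 112] [168 174 162] foot [51 51 46] [50 48 43]
f3 (394.69769287109375, 169.87806701660156) (62.101890563964844, 64.79336547851562) [ 0.61375652 -0.32237742  0.008     ] R 0.07615945945945946
74 [398.8 150.7] [ 0.047  -0.0111] 0.0483 -13.3
84 [375.3 174.9] [-0.0129  0.0463] 0.0481 105.6
79 [409.5 183.6] [-0.0327 -0.0339] 0.0471 -133.9
mean holes [ 0.6142 -0.322   0.008 ] -13.907698117188993
f4 (280.1698303222656, 213.8662872314453) (63.61789321899414, 64.05533599853516) [ 0.50373142 -0.0512031   0.008     ] R 0.07505897435897436
97 [286.1 194.7] [ 0.0457 -0.0134] 0.0476 -16.4
98 [260.7 207.7] [0.0139 0.046 ] 0.0481 73.2
102 [299.7 220.1] [-0.0138 -0.0458] 0.0478 -106.8
103 [274.  233.2] [-0.0457  0.0138] 0.0477 163.1
mean holes [ 0.5038 -0.051   0.008 ] -16.695963375603206
foot (176.60745239257812, 221.43130493164062) (71.18815612792969, 72.71151733398438) [0.48144802 0.19086843 0.01      ] R 0.08430270270270271
12 [173.5 199.5] [0.0488 0.006 ] 0.0491 7.0
13 [193.6 228.6] [-0.0178 -0.0433] 0.0468 -112.4
11 [157.5 232.4] [-0.0279  0.0392] 0.0481 125.4
mean holes [0.4825 0.1915 0.03  ] 6.669611740143409
```

View pics/c.png

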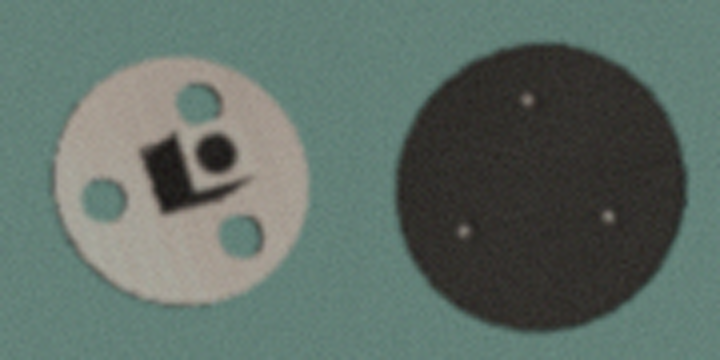

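Everything is located. Flange 3 is at (0.614,-0.322) with holes at -13.9° mod 120. The foot is at (0.482,0.191) with studs at 6.7° mod 120, so the turn is +20.6°. I'll move above the flange and check the socket's orientation with the wrist camera.

Request:
jog_arm(rows=[1,48.8,-13.2,0,0,0,0,1,48.8,-13.2,0,0,0,0,1,48.8,-13.2,0,0,0,0,1,48.8,-13.2,0,0,0,0,1,48.8,-13.2,0,0,0,0,1,48.8,-13.2,0,0,0,0,1,48.8,-13.2,0,0,0,0,1,48.8,-13.2,0,0,0,0,1,48.8,-13.2,0,0,0,0,1,48.8,-13.2,0,0,0,0,1,48.8,-13.2,0,0,0,0,1,48.8,-13.2,0,0,0,0,1,48.8,-13.2,0,0,0,0,1,48.8,-13.2,0,0,0,0,1,48.8,-13.2,0,0,0,0,1,48.8,-13.2,0,0,0,0,1,48.8,-13.2,0,0,0,0])

```text
clock: 1.52
tool_pos: [0.6127, -0.3243, 0.1988]
orientation: [0.0, 0.988, 0.152, -0.0]
ft_force: [-0.2, -0.1, -0.1]
gripper_width: 0.0851
grasp_force: 0.0
```

```bash
python3 - <<'E'
from rig import robot
from h import *;import pickle
c=robot.camera("wrist");pickle.dump(c,open("w.pkl","wb"));s=robot.state()
print(s["clock"],s["tool_pos"],s["orientation"],s["joint_positions"].round(2),c["fov_y"],np.round(c["extrinsics"],3).tolist())
cv2.imwrite("pics/w.png",c["color"][:,:,::-1])
d=c["depth"];E=c["extrinsics"];Y,X=np.mgrid[:384,:512];f=192/np.tan(np.radians(c["fov_y"]/2))
P=np.stack([(X-c["cx"])*d/f,-(Y-c["cy"])*d/f,-d],-1)
W=(P-E[:3,3])@E[:3,:3]
m=(abs(W[...,2]-.078)<.006)&(d>0)&(np.hypot(W[...,0]-.614,W[...,1]+.322)<.04)
print(m.sum(),W[m].mean(0) if m.any() else 0)
if m.sum()>20:
    r=cv2.minAreaRect(W[m][:,:2].astype(np.float32)*1000);print(r)
E
```

```text
1.5667 [ 0.61285158 -0.32422554  0.19893704] [ 2.79945183e-04  9.88445500e-01  1.51576204e-01 -2.62463788e-04] [ 0.46  0.55 -0.08  1.38  0.04  1.22 -0.89] 65.07264368411658 [[0.299, -0.954, -0.001, -0.492], [0.905, 0.284, -0.317, -0.421], [0.303, 0.094, 0.948, -0.536], [0.0, 0.0, 0.0, 1.0]]
907 [ 0.61586605 -0.32147497  0.07789466]
((615.3978881835938, -321.97247314453125), (36.33619689941406, 35.348785400390625), 16.44978904724121)
```

View pics/w.png

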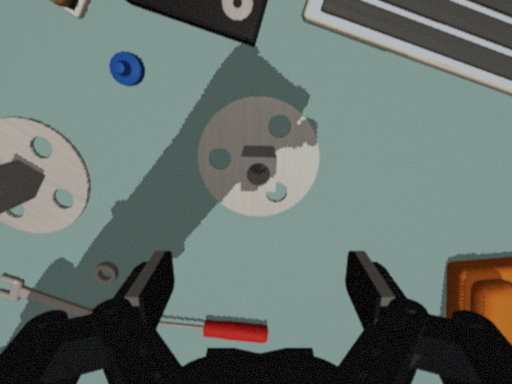

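The wrist depth confirms it: the socket top is at (0.615,-0.322), yaw 16.4°, seen near (259,160) in the picture. I'll descend and grip.

Request:
jog_arm(rows=[1,0.3,-0.15,4,0,0,1.1,1,0.3,-0.15,8,0,0,1.1,1,0.3,-0.15,12,0,0,1.1,1,0.3,-0.15,15,0,0,1.1,1,0.3,-0.15,16.6,0,0,1.1,1,0.3,-0.15,16.6,0,0,1.1,1,0.3,-0.15,16.6,0,0,1.1,0,0.3,-0.15,16.6,0,0,1.1,0,0.3,-0.15,16.6,0,0,1.1,0,0.3,-0.15,16.6,0,0,1.1,0,0.3,-0.15,16.6,0,0,1.1,0,0.3,-0.15,16.6,0,0,1.1,0,0.3,-0.15,16.6,0,0,1.1,0,0.3,-0.15,16.6,0,0,1.1,0,0.3,-0.15,16.6,0,0,1.1,0,0.3,-0.15,16.6,0,0,1.1,0,0.3,-0.15,16.6,0,0,1.1])

```text
clock: 2.98
tool_pos: [0.6175, -0.3208, 0.0345]
orientation: [0.001, 0.99, 0.143, 0.001]
ft_force: [-1.4, -0.3, 5.9]
gripper_width: 0.0342
grasp_force: 61.4
```

Request:
jog_arm(rows=[0,0,0,-2,0,0,0,0,0,0,-6,0,0,0,0,0,0,-10,0,0,0,0,0,0,-13,0,0,0,0,0,-2,-14,0,0,-1,0,0.1,-5,-14,0,0,-2,0,0.2,-9,-14,0,0,-3.5,0,0.3,-13,-14,0,0,-5,0,0.4,-17,-14,0,0,-6.5,0,0.6,-21,-14,0,0,-8,0,0.7,-25,-14,0,0,-9.5,0,0.8,-29,-14,0,0,-11,0,0.9,-33,-14,0,0,-12.5,0,1.0,-37,-14,0,0,-14,0,1.1,-41,-14,0,0,-16,0,1.3,-45,-14,0,0,-17.5,0,1.4,-49,-14,0,0,-19,0,1.5,-51.5,-14,0,0,-20,0,1.5,-52.9,-14,0,0,-20.6,0,1.5,-52.9,-14,0,0,-20.6])

```text
clock: 4.65
tool_pos: [0.4791, 0.1951, 0.1729]
orientation: [-0.001, 0.947, 0.321, -0.0]
ft_force: [-0.2, 0.2, -3.7]
gripper_width: 0.0343
grasp_force: 61.3
```

Request:
jog_arm(rows=[0,0,0,2,0,0,0,0,0,0,4,0,0,0,0,0,0,6,0,0,0,0,0,0,8,0,0,0,0,0,0,8,0,0,0,0,0,0,8,0,0,0])

```text
clock: 5.15
tool_pos: [0.4804, 0.1896, 0.0922]
orientation: [0.0, 0.948, 0.317, -0.001]
ft_force: [-0.5, 0.3, -3.8]
gripper_width: 0.0339
grasp_force: 61.3
```

```bash
python3 - <<'E'
from rig import robot
from h import *;import pickle
s=robot.state();print(s["clock"],s["tool_pos"],s["orientation"],s["gripper_width"],s["ft_force"])
d={n:robot.camera(n) for n in("top","side","wrist")};pickle.dump(d,open("d1.pkl","wb"))
a=[d["top"]["color"][120:312,60:316],d["side"]["color"][80:272,100:356],d["wrist"]["color"][::2,::2]]
cv2.imwrite("pics/e.png",cv2.resize(np.hstack(a),(792,198))[:,:,::-1])
cv2.imwrite("pics/w2.png",d["wrist"]["color"][:,:,::-1])
E
```

```text
5.15 [0.48040627 0.18962073 0.0922358 ] [ 4.64074302e-04  9.48340458e-01  3.17251205e-01 -1.35430215e-03] 0.033928371774188115 [-0.51306188  0.33665856 -3.75950508]
```

View pics/e.png

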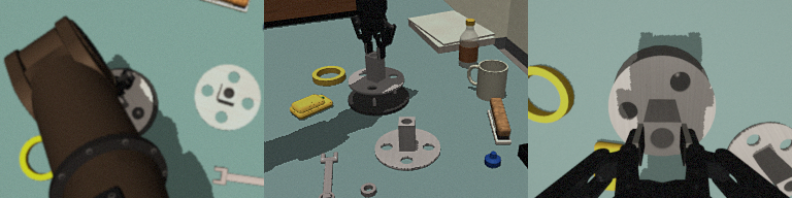

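View pics/w2.png

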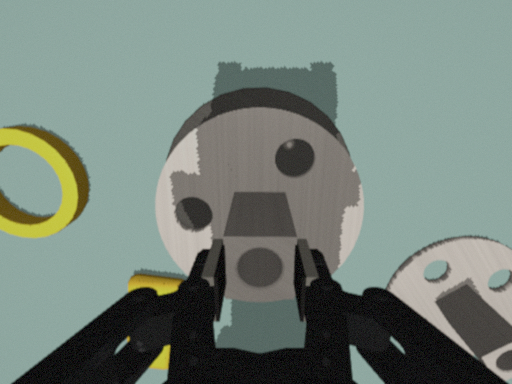

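The side view shows the flange held level just above the plate. In the wrist view two holes are at about (295,157) and (193,213). I'll measure those against the studs.

```bash
python3 - <<'E'
import pickle;from h import *
c=pickle.load(open("d1.pkl","rb"))["wrist"];im=c["color"];V=cv2.GaussianBlur(im,(3,3),0).max(2).astype(int)
C=np.array([.482,.1912]);S=np.array([C+.048*np.array([np.cos(a),np.sin(a)]) for a in np.radians([6.7,126.7,246.7])])
Y,X=np.mgrid[:384,:512]
print("stud goals",S.round(4).tolist())
for u,v in((295,157),(193,213)):
    m=((V<75)&(np.hypot(X-u,Y-v)<24)).astype(np.uint8)
    cn=max(cv2.findContours(m,0,1)[0],key=cv2.contourArea);e=cv2.fitEllipse(cv2.convexHull(cn))
    p=ray(c,e[0],.0657)[0,:2];print(e,p.round(4),"err to goal",min(S-p,key=np.linalg.norm).round(4))
a=np.radians(36.99);print("tool x",np.cos(a),np.sin(a))
E
```

```text
stud goals [[0.5297, 0.1968], [0.4533, 0.2297], [0.463, 0.1471]]
((294.31646728515625, 157.3229522705078), (36.02654266357422, 38.70732116699219), 57.96775817871094) [0.5281 0.196 ] err to goal [0.0015 0.0008]
((196.015869140625, 211.98143005371094), (26.023775100708008, 35.58604049682617), 144.58767700195312) [0.4538 0.2276] err to goal [-0.0005  0.0021]
tool x 0.7987405344192648 0.6016756257948523
```

Aligned to within about 2 mm, against 9 mm of slack. I'll shift 0.3 cm along tool x and lower slowly.

Request:
jog_arm(rows=[0,0.3,0,0.8,0,0,0,0,0.3,0,1.6,0,0,0,0,0.3,0,2.4,0,0,0,0,0.3,0,3.0,0,0,0,0,0.3,0,3.5,0,0,0,0,0.3,0,4.0,0,0,0,0,0.3,0,4.3,0,0,0,0,0.3,0,4.5,0,0,0,0,0.3,0,4.6,0,0,0,0,0.3,0,4.6,0,0,0,0,0.3,0,4.6,0,0,0])

```text
clock: 6.22
tool_pos: [0.4834, 0.1931, 0.047]
orientation: [-0.0, 0.948, 0.318, 0.0]
ft_force: [-0.1, 0.4, -4.3]
gripper_width: 0.0342
grasp_force: 61.3
```

No contact yet, about 2.5 mm to go.

Request:
jog_arm(rows=[0,0,0,0.1,0,0,0,0,0,0,0.15,0,0,0,0,0,0,0.2,0,0,0,0,0,0,0.25,0,0,0,0,0,0,0.25,0,0,0])

```text
clock: 6.63
tool_pos: [0.4833, 0.1931, 0.0445]
orientation: [0.0, 0.948, 0.318, 0.0]
ft_force: [-0.4, 0.2, -1.3]
gripper_width: 0.0339
grasp_force: 61.7
```

Contact is starting: the force went from -4.3 to -1.3 N. I'll press 0.5 mm more, release and rise.

Request:
jog_arm(rows=[0,0,0,0.05,0,0,0,0,0,0,0.05,0,0,0,1,0,0,0.05,0,0,0,1,0,0,0.05,0,0,0,1,0,0,0.05,0,0,0,1,0,0,0.05,0,0,0,1,0,0,0.05,0,0,0,1,0,0,0.05,0,0,0,1,0,0,0.05,0,0,0,1,0,0,0.05,0,0,0,1,0,0,-2,0,0,0,1,0,0,-5,0,0,0,1,0,0,-8,0,0,0,1,0,0,-11,0,0,0,1,0,0,-14,0,0,0,1,0,0,-14,0,0,0,1,0,0,-14,0,0,0])

```text
clock: 8.05
tool_pos: [0.4844, 0.1936, 0.186]
orientation: [-0.0, 0.948, 0.318, 0.002]
ft_force: [-0.7, -0.5, -0.4]
gripper_width: 0.0855
grasp_force: 0.0
```

```bash
python3 - <<'E'
from rig import robot
from h import *
c=robot.camera("wrist");s=robot.state();print(s["clock"],s["tool_pos"],s["gripper_width"],s["ft_force"])
cv2.imwrite("pics/f.png",c["color"][:,:,::-1])
d=c["depth"];E=c["extrinsics"];Y,X=np.mgrid[:384,:512];f=192/np.tan(np.radians(c["fov_y"]/2))
W=(np.stack([(X-c["cx"])*d/f,-(Y-c["cy"])*d/f,-d],-1)-E[:3,3])@E[:3,:3]
r=np.hypot(W[...,0]-.482,W[...,1]-.191)
m=(abs(W[...,2]-.088)<.006)&(d>0)&(r<.04)
q=(r>.052)&(r<.07)&(d>0)&(abs(W[...,2]-.018)<.012)
print("top",np.median(W[m],0),cv2.minAreaRect(W[m][:,:2].astype(np.float32)*1000))
A=np.c_[W[q][:,:2]-[.482,.191],np.ones(q.sum())];print("disc slope,z",np.linalg.lstsq(A,W[q][:,2],rcond=None)[0])
E
```

```text
8.1 [0.48342999 0.19299875 0.18452518] 0.08537159860082749 [ 0.90447297 -0.82356195 -0.41624789]
top [0.48236956 0.19277684 0.08805858] ((481.5333557128906, 192.0720672607422), (36.134193420410156, 36.219757080078125), 36.952178955078125)
disc slope,z [0.00109357 0.00118586 0.0176164 ]
```

View pics/f.png

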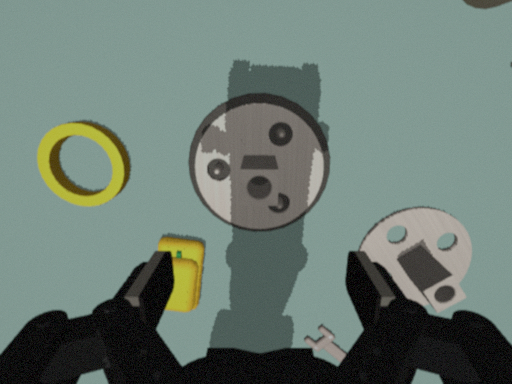

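The flange lies flush: disc top at 0.0176 m, level, and centred within 1–2 mm. Studs show in the holes at (280,133), (218,169) and (279,203). The gripper is open and clear.

```bash
python3 -c "
from rig import robot
print(robot.hand_in())"
```

```text
the job is handed in; nothing more can be done
None
```

The three-holed flange lies flush on the foot plate with all three studs through its holes and the gripper released and clear; the four-holed flange was not touched, and the job was handed in at about 8 s (no verdict was returned).

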